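Pile the lipped ledges head to tail on the bearers

ROBOT

A 6-joint arm with a two-finger parallel gripper is mounted at the origin on the work surface. World frame = base frame: x ahead of the robot, y to its left, z up, the work surface at z = 0. Lengths are in mm, angles in rad, forces in N, time in s.
With the tool pointing down it reaches from about 325 to 775 mm from the base axis. Payload 5.5 kg.
Tool frame: the origin (TCP) lies on the mounting face of the last link; the fingertips stand 182 mm ahead of it and the grasp point (between the pads) lies 163 mm ahead of it; z points along the fingers, y is the direction in which the jaws open and shut (so a half turn about z gives the same grasp; the last joint's range is limited). The gripper opens to 88 mm and grips with 3 to 60 N. Pads are 20 mm wide; open, the fingers measure 115 mm over their backs; the gripper's body (75 mm by 178 mm) begins 61 mm behind the grasp point.
Start: joints at [-1.377, 0.091, 1.231, -0, 1.82, -0.057], TCP at [148.906, -581.244, 404.631] pointing down, gripper open.
Joint ranges: [-2.87, 2.87], [-0.86, 2.18], [0.17, 2.46], [-1.51, 4.65], [0.06, 2.69], [-2.65, 2.65]. Speed limits (rad/s): [2.57, 2.57, 3.01, 3.14, 3.14, 3.14].

INTERFACE

Orientations are given as a unit quaternion [x, y, z, w].
In Python, from workcell import movep, move_straight, set_joints, command_gripper, dwell, ik, camera, camera_params, MotionError, close_job, read_time_s, read_qpos, read_dq, read_joint_efforts, read_tcp_pos, read_ee_rot, read_ft_force, read_ft_torque, read_opening gives the robot as it stands. Calls block until the motion is done:
- movep(position, orientation): joint-space move of the TCP to a pose.
- move_straight(position, rot=None, v=150, stop_force=None): straight line of the TCP; rot=None keeps the orientation; v is the mean speed in mm/s. With stop_force (N) it stops when the force on the tool has changed by that much, and returns True; else False.
- set_joints(angles): joint-space move.
- command_gripper(opening, squeeze=None): opening from 0.0 (shut) to 1.0 (fully open); squeeze is the grip in N (None keeps the last); returns when the fingers have stopped.
- dwell(seconds).
- ik(position, orientation): joint angles nearest the present ones, or None.
- camera(name): name is "scene" or "top" or "wrist"; returns (picture, depth): 400x640x3 uint8, red, green, blue; 400x640 float32, mm along the optical axis (not along the pixel's ray), 0 where there is no reading.
- camera_params(name): a dict with "vertical_fov" (degrees; the focal length in pixels is half the picture's height over the tangent of half this angle, whatever the lens; pixels are square), "cx", "cy" (the principal point, pixels), "k1" (the pictures are not rectified: a ray, as slopes to the right and down, at radius r is drawn at 1 + k1 r^2 times it, then the intrinsics apply), "R" (3x3) and "t" (3): a world point X has camera coordinates R X + t. Camera axes: x right, y down, z forward; pixel columns grow to the right and rows downward; lengths in mm; the calibration is good to about 2 mm. A picture is of the moment at which its call begins: read the wrist's pose just before it. camera_params takes no time and is no camera call; for the wrist camera it gives the pose at the moment of the call.
A pose or a line that the arm cannot do raises MotionError and nothing moves.
- close_job(): hands the job in, once; it reports no verdict.
Readings, each from a call of its own:
- read_time_s(): time.
- read_qpos(): joint angles.
- read_dq(): joint speeds.
- read_joint_efforts(): joint torques, N m.
- read_tcp_pos(): TCP position.
- read_ee_rot(): TCP orientation.
- read_ft_force(): force on the tool from outside, world axes, zero at the start.
- read_ft_torque(): the same for the moment, N m.
- read_opening(): opening from 0.0 (shut) to 1.0 (fully open).
Only numpy, scipy, OpenCV 4.12 (cv2) and the standard library are available. Lean on these libraries where they do the work, as an engineer would, in place of code of your own. Each camera call takes 0.05 s, during which the arm holds its last target. There are 200 camera calls.

TASK

Finish the pile of L-shaped wooden ledges: add the two loose ones, lips up, to the one already lying on the bearers, each turned the opposite way to the one under it so that they nest and the pile sits level. Push each one home so that its plain edge butts against the lip of the ledge below, with the ends of all three flush, and take your hand away. Set the ledges down gently instead of dropping them, and leave the other things on the bench where they are.

Things in the scene. Friction and masses are not known exactly. Their poses are not given: they have to be found in the camera images.
- bearers: Two fixed light battens on the bench, each 22 x 120 x 15 tall, 90 apart centre to centre, parallel to this frame's y; origin on the bench midway between them, x along the ledges' length.
- ledge_a: Wooden ledge, origin in the middle of its underside. Nested: a ledge laid on another a half turn apart has its plain long edge against the inner face of the lower one's lip; its middle is then 18 higher and 18 to the side away from that lip, and its own lip overhangs there.
- ledge_a_mid (a point): Ledge, L-shaped in section, lip up: board 150 long (x) x 46 x 18 thick; along its +y edge a lip 150 long, 18 thick, 36 tall over all (18 above the board). 64 deep over all, 0.17 kg. Bottom of the pile: already lies loose on the bearers. Point: middle of the outline (75 from the ends, 32 from the long faces), 18 above the underside, level with the board's top. x length, y to the lip, z up.
- ledge_a_lip (a point): Middle of ledge_a's lip (length and thickness), half-way up the part that stands above the board: 23 from the mid point towards the lip, 27 above the ledge's underside, 9 below the lip's top. Axes as the ledge.
- ledge_b: Wooden ledge, origin in the middle of its underside. In a nested pile the third ledge lies straight above the first and also rests on top of the first one's lip. Ledges slide on one another and on the bearers, wood on wood, so a push can shift the one below.
- ledge_b_mid (a point): Ledge, L-shaped in section, lip up: board 150 long (x) x 46 x 18 thick; along its +y edge a lip 150 long, 18 thick, 36 tall over all (18 above the board). 64 deep over all, 0.17 kg. Lies loose on the bench at the start. Point: middle of the outline (75 from the ends, 32 from the long faces), 18 above the underside, level with the board's top. x length, y to the lip, z up.
- ledge_b_lip (a point): Middle of ledge_b's lip (length and thickness), half-way up the part that stands above the board: 23 from the mid point towards the lip, 27 above the ledge's underside, 9 below the lip's top. Axes as the ledge.
- ledge_c: Wooden ledge, origin in the middle of its underside. Ledges b and c are interchangeable in the pile.
- ledge_c_mid (a point): Ledge, L-shaped in section, lip up: board 150 long (x) x 46 x 18 thick; along its +y edge a lip 150 long, 18 thick, 36 tall over all (18 above the board). 64 deep over all, 0.17 kg. Lies loose on the bench at the start. Point: middle of the outline (75 from the ends, 32 from the long faces), 18 above the underside, level with the board's top. x length, y to the lip, z up.
- ledge_c_lip (a point): Middle of ledge_c's lip (length and thickness), half-way up the part that stands above the board: 23 from the mid point towards the lip, 27 above the ledge's underside, 9 below the lip's top. Axes as the ledge.
- pencil: Bystander: flat red carpenter's pencil, 175 x 14 x 8 mm; origin in its footprint.
- tape: Bystander: tape measure standing on edge, 66 x 34 x 62 mm; origin in its footprint.
- offcut: Bystander: plain flat offcut of the same board without lip, 85 x 46 x 18 mm; origin in its footprint.
- glue: Bystander: white glue bottle, 60 across and 170 tall, sizes in mm; origin in its footprint.
- hammer: Bystander: claw hammer lying down, 280 long mm; origin in its footprint.
- square: Bystander: try square: dark wooden stock 110 long, steel blade 150 long mm; origin in its footprint.
- chisel: Bystander: chisel, 260 long mm; origin in its footprint.

How it is judged (in metres and radians):
On the way:
1. a second ledge lies level on the bottom one, its lip to the other side (((y of ledge_b_mid in the frame of ledge_a_mid between -0.04 and -0.0155 m and x of ledge_b_mid in the frame of ledge_a_mid between -0.02 and 0.02 m and z of ledge_b_mid in the frame of ledge_a_mid between 0.015 and 0.021 m and y of ledge_b_lip in the frame of ledge_a_mid below -0.03 m and angle between the x axis of ledge_b and the x axis of ledge_a, either way round below 0.15 rad and angle between ledge_b_mid's own z axis and vertical below 0.05 rad) or (y of ledge_c_mid in the frame of ledge_a_mid between -0.04 and -0.0155 m and x of ledge_c_mid in the frame of ledge_a_mid between -0.02 and 0.02 m and z of ledge_c_mid in the frame of ledge_a_mid between 0.015 and 0.021 m and y of ledge_c_lip in the frame of ledge_a_mid below -0.03 m and angle between the x axis of ledge_c and the x axis of ledge_a, either way round below 0.15 rad and angle between ledge_c_mid's own z axis and vertical below 0.05 rad))), for 0.2 s.
At the end, for the whole second after the job is handed in: Three ledges in one level, still pile on the bearers (bottom one within 35 mm of their middle); each upper one, either loose one second, has its lip opposite to the one below, lies flat on it, butts its lip (gap under 3 mm), ends flush within 8 mm, parallel within 3 degrees ((((y of ledge_b_mid in the frame of ledge_a_mid between -0.021 and -0.0155 m and x of ledge_b_mid in the frame of ledge_a_mid between -0.008 and 0.008 m and z of ledge_b_mid in the frame of ledge_a_mid between 0.015 and 0.021 m and y of ledge_b_lip in the frame of ledge_a_mid below -0.03 m and angle between the x axis of ledge_b and the x axis of ledge_a, either way round below 0.05 rad and angle between ledge_b_mid's own z axis and vertical below 0.05 rad) and (y of ledge_c_mid in the frame of ledge_b_mid between -0.021 and -0.0155 m and x of ledge_c_mid in the frame of ledge_b_mid between -0.008 and 0.008 m and z of ledge_c_mid in the frame of ledge_b_mid between 0.015 and 0.021 m and y of ledge_c_lip in the frame of ledge_b_mid below -0.03 m and angle between the x axis of ledge_c and the x axis of ledge_b, either way round below 0.05 rad and angle between ledge_c_mid's own z axis and vertical below 0.05 rad)) or ((y of ledge_c_mid in the frame of ledge_a_mid between -0.021 and -0.0155 m and x of ledge_c_mid in the frame of ledge_a_mid between -0.008 and 0.008 m and z of ledge_c_mid in the frame of ledge_a_mid between 0.015 and 0.021 m and y of ledge_c_lip in the frame of ledge_a_mid below -0.03 m and angle between the x axis of ledge_c and the x axis of ledge_a, either way round below 0.05 rad and angle between ledge_c_mid's own z axis and vertical below 0.05 rad) and (y of ledge_b_mid in the frame of ledge_c_mid between -0.021 and -0.0155 m and x of ledge_b_mid in the frame of ledge_c_mid between -0.008 and 0.008 m and z of ledge_b_mid in the frame of ledge_c_mid between 0.015 and 0.021 m and y of ledge_b_lip in the frame of ledge_c_mid below -0.03 m and angle between the x axis of ledge_b and the x axis of ledge_c, either way round below 0.05 rad and angle between ledge_b_mid's own z axis and vertical below 0.05 rad))) and linear speed of each of ledge_a, ledge_b, ledge_c below 0.02 m/s and angle between ledge_a_mid's own z axis and vertical below 0.05 rad and horizontal distance between ledge_a and bearers below 0.035 m and height (world z) of ledge_a between 0.012 and 0.018 m); the robot touches nothing.
It fails at once if a bystander on the bench is moved by more than 30 mm (distance of any of pencil, tape, offcut, glue, hammer, square, chisel from where it was at the start of the episode above 0.03 m).
It fails at once if a ledge is dropped: out of the fingers it falls faster than 0.6 m/s (a drop of about 20 mm) ((linear speed of ledge_b above 0.6 m/s and contact force between the fingers and ledge_b below 0.05 N) or (linear speed of ledge_c above 0.6 m/s and contact force between the fingers and ledge_c below 0.05 N)).
It also fails if it takes over 69 s, if anything falls off the work surface, if the arm or the gripper's body presses on something with over 40 N, if the wrist force passes 120 N, or if a joint passes its speed limit or range.

## Working session

There is one attempt and no reset: what is moved stays moved. The work goes in short steps, each a Python script; the robot and the scene stay as the last script left them, time stands still between calls to the robot, and variables do not carry over. Pictures are saved under pics/ and viewed, about 8 in all and at most 12, crops included, and the job is handed in when it is done.

```bash
mkdir -p pics
cat > h.py <<'E'
import numpy as np, cv2
from workcell import *
def cloud(name):
    p=camera_params(name); img,d=camera(name)
    f=200/np.tan(np.radians(p["vertical_fov"])/2)
    K=np.array([[f,0,p["cx"]],[0,f,p["cy"]],[0,0,1]])
    v,u=np.mgrid[0:400,0:640]
    n=cv2.undistortPoints(np.stack([u.ravel(),v.ravel()],1).astype(np.float64)[:,None],K,np.array([p["k1"],0,0,0.]))[:,0].reshape(400,640,2)
    c=np.dstack([n*d[...,None],d])
    W=(c.reshape(-1,3)-np.array(p["t"]))@np.array(p["R"])
    W=W.reshape(400,640,3); W[d==0]=np.nan
    return img,d,W
E
python3 - <<'E'
from h import *
for n in("top","scene"):
    img,d,W=cloud(n); cv2.imwrite(f"pics/{n}0.png",img[...,::-1]); np.save(f"{n}0.npy",W)
    p=camera_params(n); print(n,p, W[200,320],(d>0).mean())
print(read_time_s(),read_ee_rot(),read_opening())
E
```

```text
top {'vertical_fov': 44.099318237511966, 'cx': 322.01581037724713, 'cy': 197.06183901604336, 'k1': -0.13955661813843492, 'R': array([[ 0.01506416, -0.9997559 ,  0.01616182],
       [-0.9865968 , -0.01748857, -0.16223716],
       [ 0.16248021, -0.01350123, -0.98661943]]), 't': array([  30.89021956,  558.91795929, 1278.7971734 ])} [557.71223223  44.871357    -1.59078473] 0.99609765625
scene {'vertical_fov': 50.31592821396044, 'cx': 319.89030071092105, 'cy': 202.37941935129473, 'k1': 0.02246073622195904, 'R': array([[-0.77802012,  0.628189  ,  0.00795478],
       [ 0.44126458,  0.55543703, -0.70482287],
       [-0.44718035, -0.54485621, -0.70933874]]), 't': array([ 405.18630858, -254.13606286, 1525.68877106])} [536.88228466  20.42856942   1.74837452] 0.99601171875
0.1 [ 9.92148131e-01  1.25065476e-01 -6.29510912e-05 -8.42010363e-04] 1.0038592208252912
```

View pics/top0.png

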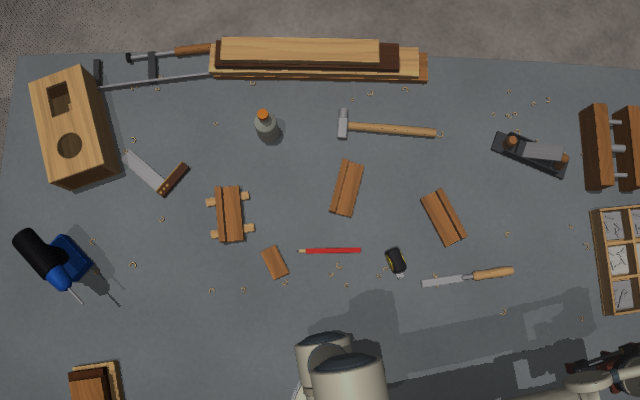

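View pics/scene0.png

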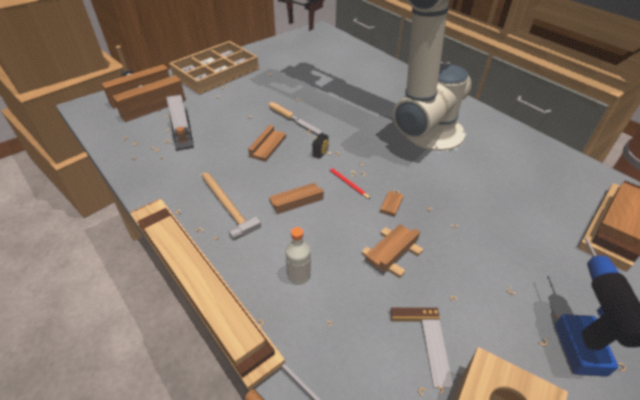

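The top view shows the pile at about (229,213), with loose ledges at (347,187) and (443,217). I'll estimate their poses from colour and depth.

```bash
cat >> h.py <<'E'
def rect(P):
    (cx,cy),(w,h),a=cv2.minAreaRect(P.astype(np.float32)); a=np.radians(a)
    if w<h: w,h,a=h,w,a+np.pi/2
    return np.array([cx,cy]),w,h,(a+np.pi/2)%np.pi-np.pi/2
def woodmask(img):
    hsv=cv2.cvtColor(img,cv2.COLOR_RGB2HSV)
    return (hsv[...,0]<18)&(hsv[...,1]>70)
E
python3 - <<'E'
from h import *
img=cv2.imread("pics/top0.png")[...,::-1].copy(); W=np.load("top0.npy")
m=woodmask(img)
n,l,s,c=cv2.connectedComponentsWithStats(m.astype(np.uint8))
for i in range(1,n):
    if s[i,4]<250 or not(150<c[i,0]<520 and 100<c[i,1]<300): continue
    q=W[l==i]; print(c[i].round(),s[i,4],"z pct",np.nanpercentile(q[:,2],[5,25,50,75,95]).round(1))
    zm=np.nanpercentile(q[:,2],98)
    ok=q[~np.isnan(q[:,0])]; print("  all",rect(ok[:,:2])); 
    hi=ok[ok[:,2]>zm-9]; print("  hi",rect(hi[:,:2]),hi[:,:2].mean(0),"lo",ok[ok[:,2]<zm-12][:,:2].mean(0))
# bearers etc
print("bearer tips",[W[v,u].round() for u,v in[(211,202),(245,197),(213,234),(249,229)]])
print("pencil",W[250,300].round(),W[250,360].round(),"offcut",W[262,274].round(),"tape",W[262,396].round(),"glue",W[120,265].round(), "chisel",W[282,430].round(),W[270,510].round())
E
```

```text
[392. 129.] 760 z pct [15.7 21.1 24.  26.5 29.5]
  all (array([ 761.81378174, -157.77255249]), 256.70501708984375, 26.93132781982422, np.float64(1.5029086221832504))
  hi (array([ 760.55419922, -153.38027954]), 247.95619201660156, 24.035629272460938, np.float64(1.517740831558338)) [ 761.12282233 -155.57587536] lo [ 755.69243967 -157.78059395]
[346. 188.] 1269 z pct [ 7.1 17.5 20.1 33.4 39.4]
  all (array([593.90008545, -28.1024704 ]), 160.75831604003906, 65.32359313964844, np.float64(-0.24121514994365434))
  hi (array([594.16473389,  -5.11779404]), 148.79576110839844, 18.495990753173828, np.float64(-0.2302081720003022)) [592.27381095  -4.76097245] lo [587.65421635 -34.59979589]
[172. 179.] 334 z pct [16.2 19.2 21.2 23.2 25.9]
  all (array([608.90777588, 459.29983521]), 108.50362396240234, 36.25098419189453, np.float64(-0.6710920270389122))
  hi (array([606.4810791 , 456.23022461]), 108.48692321777344, 28.425039291381836, np.float64(-0.6710920936179399)) [607.36665538 454.06608432] lo [612.55516819 449.04819168]
[229. 214.] 1683 z pct [13.8 30.9 34.4 40.3 53.9]
  all (array([517.32147
[... 1214 characters left out ...]
35585246072)) [419.82033555  10.78813241] lo [413.85032537   1.97859553]
[493. 273.] 361 z pct [18.9 22.8 25.7 27.9 30.9]
  all (array([ 360.60202026, -430.83798218]), 116.39271545410156, 25.685592651367188, np.float64(-1.4119600730603907))
  hi (array([ 360.36099243, -430.2350769 ]), 115.23157501220703, 22.769245147705078, np.float64(-1.429896779252454)) [ 360.46221399 -430.20975394] lo [ 360.57762615 -413.62874342]
bearer tips [array([544., 345.,  14.]), array([559., 251.,  18.]), array([456., 335.,  16.]), array([472., 237.,  13.])]
pencil [418.  97.   4.] [421. -66.   4.] offcut [384. 166.  23.] tape [ 387. -156.   62.] glue [737. 189. 151.] chisel [ 336. -256.   17.] [ 368. -478.   27.]
```

```bash
cat >> h.py <<'E'
from scipy.spatial.transform import Rotation as Rot
def down(a,s=1):   # jaws open along s*(-sin a, cos a)
    y=s*np.array([-np.sin(a),np.cos(a),0]); z=np.array([0,0,-1.])
    return Rot.from_matrix(np.stack([np.cross(y,z),y,z],1)).as_quat()
def lip(W,img,c,zlo,zhi,r=95):
    """lip-top centre, size, angle: wood points with zlo<z<zhi near c"""
    m=woodmask(img)&(W[...,2]>zlo)&(W[...,2]<zhi)&(np.hypot(W[...,0]-c[0],W[...,1]-c[1])<r)
    m=cv2.morphologyEx(m.astype(np.uint8),cv2.MORPH_OPEN,np.ones((3,3)))
    n,l,s,_=cv2.connectedComponentsWithStats(m); i=1+s[1:,4].argmax()
    P=W[l==i]; return rect(P[:,:2])+(np.median(P[:,2]),)
E
python3 - <<'E'
from h import *
L={"b":((593,-5),-.23,27,45),"c":((522,-314),.504,27,45),"a":((507.6,312.8),.13,43,60)}
for s in(1,-1): print(s,[(k,None if (q:=ik([*v[0],250],down(v[1],s))) is None else q[5].round(2)) for k,v in L.items()])
for k in "cba":
    c,a,lo,hi=L[k]
    s=min((1,-1),key=lambda s:abs(ik([*c,400],down(a,s))[5]))
    movep([*c,400],down(a,s)); img,d,W=cloud("wrist"); np.save(f"w{k}.npy",W)
    cv2.imwrite(f"pics/w{k}.png",img[...,::-1]); print(k,s,lip(W,img,c,lo,hi),read_time_s())
E
python3 -c "
import cv2;cv2.imwrite('pics/wall.png',cv2.resize(cv2.hconcat([cv2.imread(f'pics/w{k}.png') for k in 'cba']),(800,167)))"
```

```text
1 [('b', np.float64(-1.41)), ('c', None), ('a', np.float64(-1.21))]
-1 [('b', np.float64(1.73)), ('c', np.float64(0.47)), ('a', np.float64(1.94))]Traceback (most recent call last):
  File "<stdin>", line 6, in <module>
  File "<stdin>", line 6, in <lambda>
TypeError: 'NoneType' object is not subscriptable
[ WARN:0@0.023] global loadsave.cpp:275 findDecoder imread_('pics/wc.png'): can't open/read file: check file path/integrity
[ WARN:0@0.024] global loadsave.cpp:275 findDecoder imread_('pics/wb.png'): can't open/read file: check file path/integrity
[ WARN:0@0.024] global loadsave.cpp:275 findDecoder imread_('pics/wa.png'): can't open/read file: check file path/integrity
Traceback (most recent call last):
cv2.error: OpenCV(4.12.0) /io/opencv/modules/imgproc/src/resize.cpp:4208: error: (-215:Assertion failed) !ssize.empty() in function 'resize'
```

```bash
python3 - <<'E'
from h import *
L={"b":((593,-5),-.23,27,45),"c":((522,-314),.504,27,45),"a":((507.6,312.8),.13,43,60)}
for k in "cba":
    c,a,lo,hi=L[k]
    movep([*c,400],down(a,-1)); img,d,W=cloud("wrist"); np.save(f"w{k}.npy",W)
    cv2.imwrite(f"pics/w{k}.png",img[...,::-1]); print(k,lip(W,img,c,lo,hi),read_time_s())
E
python3 -c "
import cv2;cv2.imwrite('pics/wall.png',cv2.resize(cv2.hconcat([cv2.imread(f'pics/w{k}.png') for k in 'cba']),(800,167)))"
```

```text
c (array([ 524.18225098, -313.16616821]), 149.1064910888672, 18.03980827331543, np.float64(0.48225083611935116), np.float64(36.25893775981169)) 1.8333
b (array([597.12768555,  -3.93815994]), 148.86328125, 17.04734230041504, np.float64(-0.2419318065929943), np.float64(36.34442172599138)) 3.0917
a (array([509.44024658, 314.36120605]), 149.3919677734375, 17.71318244934082, np.float64(0.1335137696018125), np.float64(51.26890704849309)) 4.3917
```

View pics/wall.png

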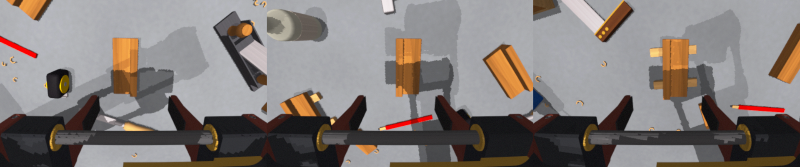

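```bash
cat >> h.py <<'E'
def pick(c,a):
    q=down(a,-1); command_gripper(.5)
    movep([*c,270],q); move_straight([*c,202.5],v=100,stop_force=15)
    command_gripper(0,35); print("open",read_opening(),"tcp",read_tcp_pos())
    move_straight([*c,330],v=150)
def place(c,a,z,d,over):
    """c: butted lip centre; d: unit push direction; z TCP height at contact"""
    q=down(a,-1); s=c-4*d
    movep([*s,330],q); move_straight([*s,z+4],v=120)
    print("touch",move_straight([*s,z-2],v=15,stop_force=3),read_tcp_pos()[2])
    zz=read_tcp_pos()[2]+.4; move_straight([*s,zz],v=10)
    print("slide",move_straight([*(c+over*d),zz],v=15,stop_force=6),read_tcp_pos(),read_ft_force())
    p=read_tcp_pos(); move_straight([p[0],p[1],p[2]-.4],v=10)
E
python3 - <<'E'
from h import *
la=np.array([509.44,314.36]); aa=.1335; n=np.array([-np.sin(aa),np.cos(aa)])
pick((524.2,-313.2),.482)
place(la-64*n,aa,235.5,n,3)
print(read_time_s())
img,d,W=cloud("scene"); cv2.imwrite("pics/s1.png",cv2.resize(img[170:300,310:470,::-1],(640,520)))
E
```

```text
open 0.20072415100572277 tcp [ 524.22733303 -313.24771383  202.67889423]
touch True 235.60233181410416
slide False [517.47944631 254.0521142  235.82263859] [-0.09570576  0.84079261 -2.34431185]
14.3667
```

View pics/s1.png

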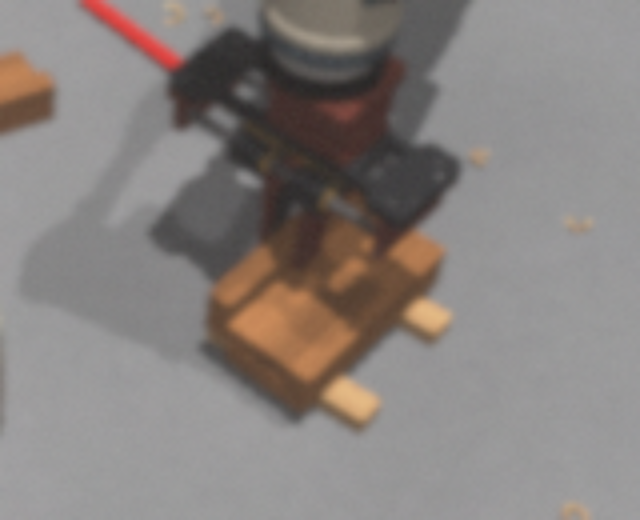

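Ledge c is on ledge a and appears to butt its lip. I'll release it, back off and measure.

Run:
```python
from h import *
command_gripper(.45); p=read_tcp_pos(); move_straight([p[0],p[1],300],v=120)
movep([512,290,400],down(.1335,-1)); img,d,W=cloud("wrist"); np.save("w2.npy",W); np.save("w2i.npy",img)
cv2.imwrite("pics/w2.png",cv2.resize(img[60:280,200:440,::-1],(720,660))[:600])
print(read_time_s())
aa=.1335;n=np.array([-np.sin(aa),np.cos(aa)]);u=np.array([n[1],-n[0]])
lc=lip(W,img,(517.5,254),61,78); print("lip c",lc)
# profile across the pile, at several stations along it
q=W.reshape(-1,3); r=(q[:,:2]-[509.44,314.36]); su=r@u; sn=r@n
for lo,hi in((43,60),(61,80)):
    m=(q[:,2]>lo)&(q[:,2]<hi)&(abs(su)<100)&(sn>-110)&(sn<40)
    for x0 in(-60,-20,20,60):
        k=m&(abs(su-x0)<10); print(lo,x0,"n range",np.percentile(sn[k],[1,99]).round(1),"med z",np.median(q[k,2]).round(1))
    for y0 in((-80,-55),(-40,-15),(-10,10)):
        k=m&(sn>y0[0])&(sn<y0[1]); print("  u range",y0,np.percentile(su[k],[.5,99.5]).round(1) if k.sum()>50 else None)
```

```text
16.2167
lip c (array([517.45953369, 254.33847046]), 149.6486053466797, 18.26732635498047, np.float64(0.13077281091838922), np.float64(69.2409432133451))
43 -60 n range [-51.5  10.7] med z 51.3
43 -20 n range [-51.5  11.6] med z 51.3
43 20 n range [-51.6  11. ] med z 51.4
43 60 n range [-51.6  10.8] med z 51.3
  u range (-80, -55) None
  u range (-40, -15) [-74.8  74.5]
  u range (-10, 10) [-73.8  74.5]
61 -60 n range [-67.5 -51.6] med z 69.3
61 -20 n range [-69.3 -51.6] med z 69.2
61 20 n range [-69.3 -51.6] med z 69.2
61 60 n range [-69.5 -51.6] med z 69.2
  u range (-80, -55) [-73.4  74.8]
  u range (-40, -15) None
  u range (-10, 10) None
```

View pics/w2.png

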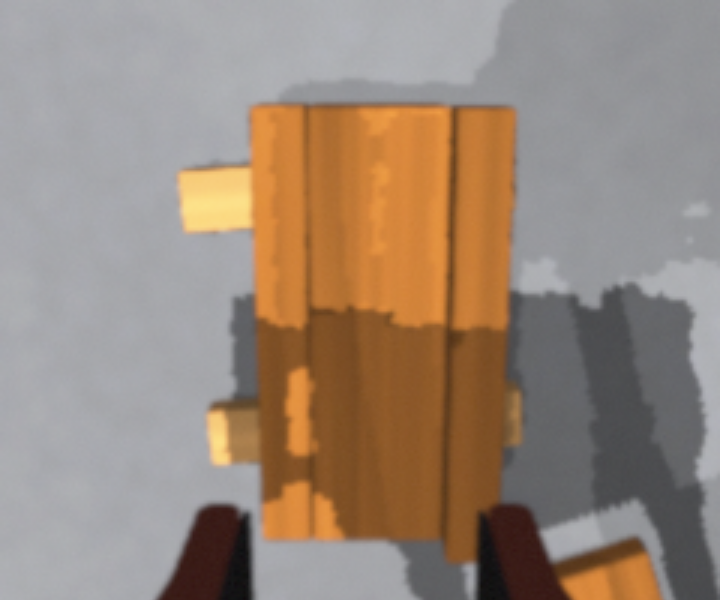

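Ledge c sits level and butts, and its ends are flush. Next is ledge b as the third.

Run:
```python
from h import *
lc=np.array([517.46,254.34]); aa=.132; n=np.array([-np.sin(aa),np.cos(aa)]); u=np.array([n[1],-n[0]])
pick((597.1,-3.9),-.242)
place(lc+64*n,aa,253.5,-n,1)
command_gripper(.45); p=read_tcp_pos(); move_straight([p[0],p[1],320],v=120)
movep([512,290,410],down(aa,-1)); img,d,W=cloud("wrist"); np.save("w3.npy",W)
cv2.imwrite("pics/w3.png",cv2.resize(img[60:280,200:440,::-1],(720,660))[:600])
print(read_time_s())
q=W.reshape(-1,3); r=q[:,:2]-lc; su=r@u; sn=r@n
for lo,hi in((61,78),(79,96)):
    m=(q[:,2]>lo)&(q[:,2]<hi)&(abs(su)<100)&(sn>-40)&(sn<110)
    for x0 in(-60,-20,20,60):
        k=m&(abs(su-x0)<10); print(lo,x0,"n range",np.percentile(sn[k],[1,99]).round(1),"med z",np.median(q[k,2]).round(1))
    for y0 in((-8,8),(15,45),(56,72)):
        k=m&(sn>y0[0])&(sn<y0[1]); print("  u range",y0,np.percentile(su[k],[.5,99.5]).round(1) if k.sum()>50 else None)
print(lip(W,img,lc+64*n,79,96))
```

```text
open 0.20172138090096023 tcp [597.15049476  -3.93580282 202.68439307]
touch True 253.65795362992793
slide False [509.1713738  316.60177642 253.85978322] [ 0.4701373   0.35551772 -1.37131949]
25.4
61 -60 n range [-8.6 54. ] med z 69.3
61 -20 n range [-9.3 53.7] med z 69.3
61 20 n range [-9.4 54. ] med z 69.3
61 60 n range [-9.5 53. ] med z 69.3
  u range (-8, 8) [-73.7  74.2]
  u range (15, 45) [-74.3  74.1]
  u range (56, 72) None
79 -60 n range [54.3 70.5] med z 87.3
79 -20 n range [53.9 71.7] med z 87.2
79 20 n range [54.  70.7] med z 87.3
79 60 n range [53.3 70.9] med z 87.3
  u range (-8, 8) None
  u range (15, 45) None
  u range (56, 72) [-74.2  74.5]
(array([508.82748413, 316.32885742]), 149.87913513183594, 18.420198440551758, np.float64(0.12399191176272151), np.float64(87.25773650667018))
```

View pics/w3.png

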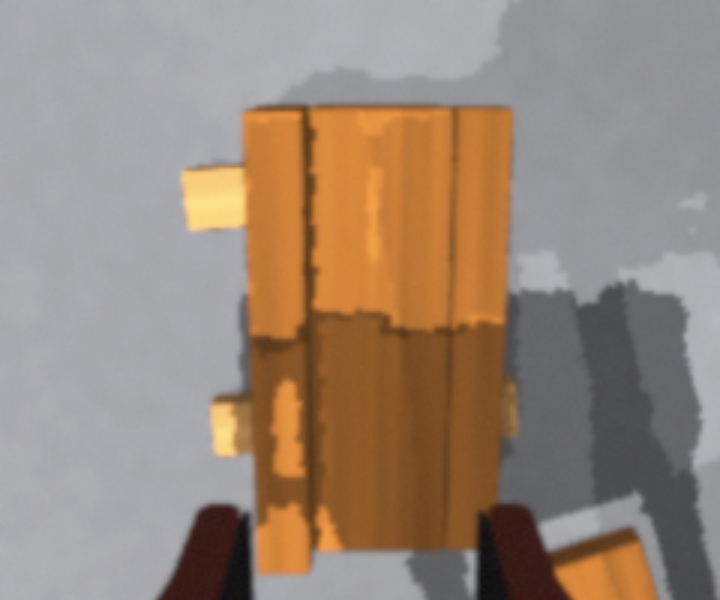

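Run:
```python
from h import *
lc=np.array([517.46,254.34]); aa=.132; n=np.array([-np.sin(aa),np.cos(aa)]); u=np.array([n[1],-n[0]])
movep([450,50,420],down(aa,-1))
img,d,W=cloud("scene"); cv2.imwrite("pics/s3.png",cv2.resize(img[200:290,340:450,::-1],(770,630))[:600])
q=W.reshape(-1,3); r=q[:,:2]-lc; su=r@u; sn=r@n
for lo,hi in((22,30),(30,38),(38,47),(55,63),(63,72),(72,82)):
    for x0 in(-40,0,40):
        k=(q[:,2]>lo)&(q[:,2]<hi)&(abs(su-x0)<25)&(sn>60)&(sn<85); print(lo,x0,k.sum(),np.median(sn[k]).round(1),end=" | ")
    k=(q[:,2]>lo)&(q[:,2]<hi)&(su>65)&(su<85)&(sn>-8)&(sn<68); print("end u",k.sum(),np.median(su[k]).round(1))
print(read_time_s(),read_tcp_pos())
```

```text
22 -40 18 73.1 | 22 0 16 71.7 | 22 40 16 72.3 | end u 34 75.3
30 -40 17 73.2 | 30 0 18 71.4 | 30 40 18 71.6 | end u 46 75.0
38 -40 22 73.2 | 38 0 21 71.7 | 38 40 21 71.9 | end u 55 75.3
55 -40 18 72.7 | 55 0 19 70.4 | 55 40 18 70.6 | end u 49 75.2
63 -40 24 72.2 | 63 0 18 70.8 | 63 40 22 70.5 | end u 111 72.6
72 -40 22 72.3 | 72 0 24 70.8 | 72 40 24 70.8 | end u 15 75.2
26.425 [450.42524601  50.89438751 419.44334244]
```

View pics/s3.png

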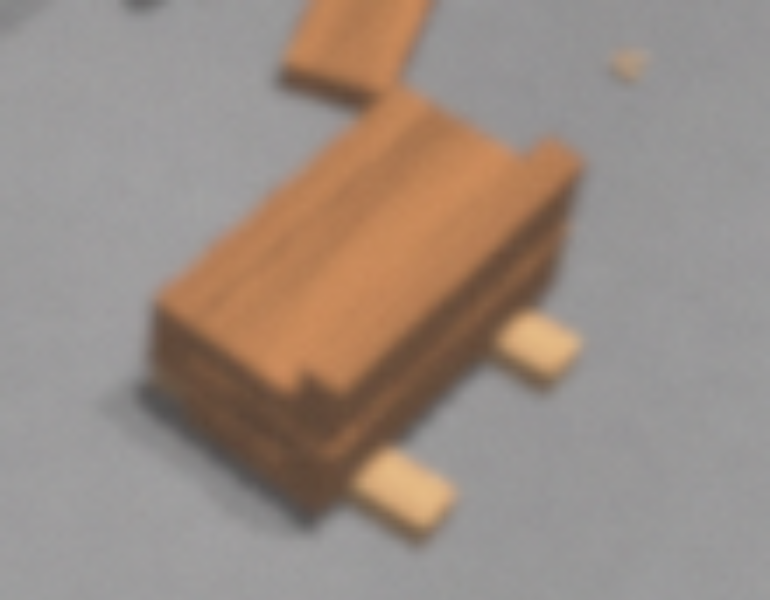

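```bash
python3 -c "
from workcell import *
close_job(); print(read_time_s())"
```

```text
the job is handed in; nothing more can be done
the job is handed in; nothing more can be done
```

The three ledges are nested on the bearers and the job is handed in. It took about 26 s of robot time, but `close_job` gives no verdict, so the result rests on my own checks.

- **What I did:** I gripped each loose ledge by its lip. Ledge c went on ledge a with its lip opposite, then b on c. Each was set down on a light touch, slid home, released and left clear.
- **Level:** the lip tops measured 69.3 and 87.3 mm, against 69 and 87 expected.
- **Ends and angle:** the ends are flush within about 1 mm. The lips of b and c are parallel within about 0.01 rad.
- **Gaps:** b butts c's lip with no visible gap. Seating b seems to have pushed c back a little, leaving about 1 mm between c and a's lip. That is inside the 3 mm limit, so I left it.
- **One small disagreement:** the distance between the two upper lips measured about 63 mm instead of 64. I put this down to camera error.
- **Not checked:** I did not measure the other things on the bench again, but nothing came near them.

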